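# Gauge three sanding pads and fit the softest to the float

### The arm

A 7-joint arm with a two-finger parallel gripper is mounted at the origin on the work surface. World frame = base frame: x ahead of the robot, y to its left, z up, the work surface at z = 0. Lengths are in m, angles in degrees, forces in N, time in s.
With the tool pointing down it reaches from about 0.425 to 0.8 m from the base axis. Payload 8.3 kg.
Tool frame: the origin (TCP) lies midway between the tips of the shut fingers; the grasp point (between the pads) lies 19 mm behind it; z points along the fingers, y is the direction in which the jaws open and shut (so a half turn about z gives the same grasp; the last joint's range is limited). The gripper opens to 85 mm and grips with 20 to 120 N. Pads are 22 mm wide; open, the fingers measure 114 mm over their backs; the gripper's body (76 mm by 85 mm) begins 54 mm behind the grasp point. The pads swing forward as they close: fully open they stand 13 mm farther back than shut.
Start: joints at [-80.036, 21.967, 0.94, 78.501, -0.361, 79.538, -2.664], TCP at [0.147, 0.608, 0.231] pointing down, gripper open.
Joint ranges: [-169.22, 169.22], [-14.56, 117.87], [-87.37, 89.26], [10.42, 133.3], [-82.24, 262.24], [0.94, 117.77], [-172.7, 172.7]. Speed limits (degrees/s): [136.94, 136.94, 172.46, 172.46, 180, 180, 180].

### API

Orientations are given as a 3x3 rotation matrix whose columns are the frame's x, y, z axes.
In Python, from workcell import bot gives the robot as it stands. The module is installed in compiled form; this text tells all that it offers.
- The arm moves only by the tool carry_out, never from a script. Its arguments are lists of equal length, an entry for each row: "xyz": the shift along the tool's x, y, z in cm, a list of three; "rot": the turn, a rotation vector about the tool's x, y, z in rad, a list of three; "grip": the closure, from 0 (fully open) to 1 (shut). A call has exactly 5 rows; each row shifts and turns the commanded pose from where the row before left it, along the tool's axes as they then stand; what a row does not reach is not made up. A row lasts 1/8 s, in which the tool goes at most 62.5 mm and 10.7 degrees, less where a joint would pass 70% of its speed; a pose out of reach is approached as far as the arm can. A call with a gripper value outside its range is refused whole. The fingers move at their own pace and stop on an object; "newtons" is the grip in N (left out, the last holds). Time passes only in rows, so rows that do not move let the fingers close, or fill a call up. It gives the time, the measured TCP pose, the force and the opening at its end, in the units of the state.
- bot.observe(): the state, without advancing time (a new reading comes with each control period).
- bot.get_image(name): name is "scene" or "top" or "wrist"; returns a dict with "pixels" (480x640x3 uint8, blue, green, red), "range_z" (480x640 float32, m along the optical axis (not along the pixel's ray), 0 where there is no reading), "intrinsics" (3x3 intrinsics, pixels), "D" ([k1, k2, p1, p2, k3] as OpenCV has them; the pictures are not rectified), "T" (4x4, takes a point from camera to world coordinates). Camera axes: x right, y down, z forward; pixel columns grow to the right and rows downward; lengths in m; the calibration is good to about 2 mm. A picture is of the moment at which its call begins.
- bot.job_done(): hands the job in, once; it reports no verdict.
Trained networks look in a picture, given as the dict that the camera call returned (one of the last four; its "shot" number tells which), for a name from the list of things; names that differ only in an ending like _2 or _b are one class to them, and where a whole thing is asked for, a point or a joint stands for the part that bears it (a point fixed in the world has none). Each returns a list of dicts, best first, with "p" (0 to 1); they miss things now and then, are a little off and sometimes report something else, mostly with a low value. They report only what shows in the picture. A call takes as long as a camera call. They do not tell look-alikes from the thing itself.
- bot.search_frame(target, picture): "extent" ([left, top, right, bottom] in pixels, round what is visible of it).
The state is a dict: "time_s": time; "joints": joint angles; "joint_vel": joint speeds; "tau": joint torques, N m; "ee_pos": TCP position; "tcp_rot": TCP orientation; "force": force on the tool from outside, world axes, zero at the start; "ft_torque": the same for the moment, N m; "finger_gap": opening from 0.0 (shut) to 1.0 (fully open).
Only numpy, scipy, OpenCV 4.12 (cv2) and the standard library are available. Lean on these libraries where they do the work, as an engineer would, in place of code of your own. Each camera call takes 0.05 s, during which the arm holds its last target. There are 200 camera calls.

### The job

Take the hardness gauge from its holder and test the three rubber sanding pads one after another, from the robot's left to its right: press the gauge upright on the middle of each pad, gently, just until its foot sits flat, and wait a moment for the reading. Stand the gauge back in its holder, then fit the softest pad, rubber side up, fully home in the recess of the sanding float that is held in the vise. Leave the other two pads in their recesses and everything else on the bench where it is.

Things in the scene. Friction and masses are not known exactly. Their poses are not given: they have to be found in the camera images.
- gauge: hand-held hardness gauge, 0.26 kg: foot, stem 16 mm across, round dial case 58 mm across and 26 mm thick (21 to 79 mm above the foot's underside), grip on top. Origin at the centre of the foot's underside, z up, x towards the dial's face. Pressed straight down, upright, foot flat, with about 5 to 12 N in all, it reads true; it must never be leaned on with more than 25 N
- gauge_foot: the gauge's flat round presser foot, 30 mm across, 6 mm thick; origin at the centre of its underside, axes as the gauge's; it is cushioned and gives up to 1.5 mm (about 0.5 mm at 10 N). A sprung pin, 8 mm across with a round end, stands 5 mm out below it and is pushed in by what it is pressed on (0.5 N to start, 4.5 N when flush)
- gauge_grip (a point): centre of the gauge's grip, a flat-sided black block 22 mm (x) by 20 mm (y) and 40 mm high, 97 mm above the foot's underside; below it is the dial case; axes as the gauge's
- gauge_needle (a joint): needle of the dial: 0 = pin fully out, grows clockwise as the pin is pushed in, 4.71 rad = pin flush with the foot (0.94 rad per mm; the dial's 11 marks are 0 to 100, 0 at the lower left). With the foot flat, a soft pad lets the pin sink in and reads low (1 to 2 rad), a hard one reads high (3 to 4 rad)
- holder_seat (a point): fixed dark wooden holder block, 64 x 64 mm, 26 mm high, in which the gauge stands upright on its foot: round socket 34 mm across and 14 mm deep with a smaller hole below for the pin; the point is the centre of the socket's floor, 12 mm above the bench
- board: fixed plywood board, 140 x 320 mm (x, y), 12 mm high, with three rectangular recesses 86 x 54 mm (x, y), 5 mm deep, in a row along y, a pad in each; origin at the centre of its underside
- bay_left (a point): centre of the floor of the recess at the robot's left end of the board (+y), 7 mm above the bench; axes as the board's; a pad lies in it with up to 3 mm of play to each side
- bay_mid (a point): the same for the middle recess, 100 mm along
- bay_right (a point): the same for the recess at the robot's right end (-y), 100 mm further
- pad_a_mid (a point): one of three look-alike loose sanding pads: dark rubber block 80 x 48 mm (x, y) on a 6 mm grey plastic base, worn to 19 to 25 mm thick (not known for each), 80 g; point on its middle axis, 11 mm above its underside; x along its 80 mm, z up. The rubber gives under the gauge's pin but is firm under its flat foot. They differ in softness; which lies where changes from run to run
- pad_b_mid (a point): one of three look-alike loose sanding pads: dark rubber block 80 x 48 mm (x, y) on a 6 mm grey plastic base, worn to 19 to 25 mm thick (not known for each), 80 g; point on its middle axis, 11 mm above its underside; x along its 80 mm, z up. The rubber gives under the gauge's pin but is firm under its flat foot. They differ in softness; which lies where changes from run to run
- pad_c_mid (a point): one of three look-alike loose sanding pads: dark rubber block 80 x 48 mm (x, y) on a 6 mm grey plastic base, worn to 19 to 25 mm thick (not known for each), 80 g; point on its middle axis, 11 mm above its underside; x along its 80 mm, z up. The rubber gives under the gauge's pin but is firm under its flat foot. They differ in softness; which lies where changes from run to run
- pad_a: the same pad as pad_a_mid; origin at the centre of its underside
- pad_b: the same pad as pad_b_mid; origin at the centre of its underside
- pad_c: the same pad as pad_c_mid; origin at the centre of its underside
- float_seat (a point): sanding float clamped sole up, fixed, in a steel drill-press vise: aluminium sole with a recess 84 x 52 mm (x, y) inside a rim 5 mm thick and 6 mm high; the point is the centre of the recess's floor, 68 mm above the bench; x along the 84 mm, y towards the vise's screw. It takes one pad, rubber upward, flat on the recess's floor
- brace_stick: bystander: spruce stick 140 mm long lying on the board's far edge
- tape_roll: bystander: roll of masking tape, 84 mm across, 25 mm high, between the holder and the vise
- glue_bottle: bystander: white glue bottle, 54 mm across, 150 mm tall
- spray_can: bystander: grey can, 60 mm across, 190 mm tall
- screwdriver: bystander: screwdriver, 190 mm long, lying
- spring_clamp: bystander: steel spring clamp, 140 mm long, lying
- pencil_jar: bystander: jar of pencils, 72 mm across, jar 85 mm tall
Mind the look-alikes: they are no part of the job. What is shaped like the part that bears holder_seat but green or red is not meant.

How it is judged:
By the outcome, as a careful person would: the job done as asked, in the order asked, and still so for the second after the job is handed in, with the robot touching nothing.
It also fails if it takes over 56 s, if anything falls off the work surface, if the arm or the gripper's body presses on something with over 40 N, if the wrist force passes 120 N, or if a joint passes its speed limit or range.

## Working session

There is one attempt and no reset: what is moved stays moved. The work goes in short steps, Python scripts to look and compute and a tool call to move; the robot and the scene stay as the last step left them, time stands still between calls to the robot, and variables do not carry over. Pictures are saved under pics/ and viewed, about 8 in all and at most 12, crops included, and the job is handed in when it is done.

Besides the shell and the picture viewer there is one more tool, called after ">>>" as a command line: name --argument value ..., lists and objects as JSON in quotes. carry_out: Moves the arm, as the interface text tells. Its arguments: {"type":"object","properties":{"xyz":{"type":"array"},"rot":{"type":"array"},"grip":{"type":"array"},"newtons":{"type":"number"}},"required":["xyz","rot","grip"]}

```bash
mkdir -p pics
cat > h.py <<'E'
import numpy as np, cv2
from workcell import bot
def snap(n,f=None):
    p=bot.get_image(n)
    if f: cv2.imwrite('pics/'+f,p['pixels'])
    return p
def world(p,u,v,z=None):
    """pixels -> world; with depth, or on plane z"""
    K=np.array(p['intrinsics']);D=np.array(p['D']);T=np.array(p['T'])
    uv=np.array([[[u,v]]],float)
    r=cv2.undistortPoints(uv,K,D)[0,0]; d=np.array([r[0],r[1],1.])
    if z is None:
        return T[:3,:3]@(d*p['range_z'][int(round(v)),int(round(u))])+T[:3,3]
    w=T[:3,:3]@d; return T[:3,3]+w*(z-T[2,3])/w[2]
def cloud(p):
    K=np.array(p['intrinsics']);D=np.array(p['D']);T=np.array(p['T'])
    u,v=np.meshgrid(np.arange(640.),np.arange(480.))
    r=cv2.undistortPoints(np.stack([u,v],-1).reshape(-1,1,2),K,D)[:,0]
    z=p['range_z'].reshape(-1,1)
    P=np.hstack([r*z,z])@T[:3,:3].T+T[:3,3]
    P[z[:,0]==0]=np.nan
    return P.reshape(480,640,3)
E
python3 - <<'E'
from h import *
s=bot.observe();print(s['time_s'],s['ee_pos'],s['tcp_rot'])
for n in('top','scene'):
    p=snap(n,n+'1.png')
    print(n,np.round(p['T'],3).tolist())
    for t in ['gauge','gauge_foot','gauge_grip','holder_seat','board','bay_left','bay_mid','bay_right','pad_a','float_seat','tape_roll','glue_bottle','spray_can','pencil_jar','brace_stick']:
        for q in bot.search_frame(t,p)[:4]:
            e=q['extent'];c=((e[0]+e[2])/2,(e[1]+e[3])/2)
            print(t,round(q['p'],2),np.round(e),np.round(world(p,*c),3))
E
```

```text
0.0 [0.14646194 0.6070744  0.23025473] [[-9.72109145e-01  2.34528497e-01 -4.40206062e-04]
 [ 2.34528909e-01  9.72107200e-01 -1.94516720e-03]
 [-2.82696578e-05 -1.99415587e-03 -9.99998011e-01]]
top [[-0.043, -0.974, 0.222, 0.259], [-0.999, 0.043, -0.003, -0.042], [-0.006, -0.222, -0.975, 1.21], [0.0, 0.0, 0.0, 1.0]]
gauge 0.77 [341. 264. 367. 284.] [ 0.424 -0.118  0.123]
gauge 0.55 [461. 191. 473. 232.] [ 0.582 -0.413  0.025]
gauge_grip 0.82 [343. 263. 369. 285.] [ 0.425 -0.123  0.12 ]
gauge_grip 0.58 [358. 171. 378. 212.] [ 0.643 -0.172  0.03 ]
gauge_grip 0.25 [116. 223. 222. 280.] [0.502 0.304 0.08 ]
holder_seat 0.86 [392. 263. 423. 290.] [ 0.43  -0.257  0.003]
holder_seat 0.74 [346. 308. 381. 346.] [ 0.315 -0.142 -0.   ]
holder_seat 0.72 [341. 263. 372. 292.] [ 0.423 -0.127  0.079]
holder_seat 0.67 [400. 316. 435. 349.] [ 0.296 -0.269 -0.   ]
board 0.7 [264. 158. 394. 223.] [ 0.647 -0.076  0.037]
board 0.36 [115. 222. 223. 281.] [0.501 0.304 0.08 ]
bay_left 0.81 [265. 158. 392. 224.] [ 0.646 -0.074  0.037]
bay_left 0.57 [436. 132. 478. 183.] [ 0.669 -0.359  0.168]
bay_left 0.16 [46
[... 1750 characters left out ...]
]
pad_a 0.91 [304. 310. 343. 353.] [ 0.648 -0.076  0.029]
pad_a 0.75 [256. 326. 296. 373.] [ 0.647 -0.175  0.027]
pad_a 0.73 [440. 256. 482. 334.] [0.711 0.187 0.085]
pad_a 0.57 [295. 347. 360. 380.] [ 0.712 -0.095  0.022]
float_seat 0.96 [402. 190. 520. 258.] [0.543 0.292 0.065]
tape_roll 0.67 [329. 234. 360. 269.] [ 0.463  0.056 -0.002]
glue_bottle 0.97 [495. 235. 533. 295.] [0.698 0.313 0.096]
glue_bottle 0.55 [302. 309. 342. 355.] [ 0.651 -0.08   0.034]
spray_can 0.64 [144. 352. 200. 432.] [ 0.717 -0.373  0.148]
spray_can 0.49 [302. 309. 346. 354.] [ 0.649 -0.075  0.03 ]
pencil_jar 0.73 [138. 314. 148. 399.] [ 0.555 -0.413  0.021]
pencil_jar 0.56 [441. 255. 481. 334.] [0.711 0.186 0.085]
```

Run:
```python
import cv2
a=cv2.imread('pics/top1.png')[110:370,90:500]; cv2.imwrite('pics/v1.png',cv2.resize(a,(800,507)))
a=cv2.imread('pics/scene1.png')[180:420,130:540]; cv2.imwrite('pics/v2.png',cv2.resize(a,(800,468)))
```

```text
(no output)
```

View pics/v1.png

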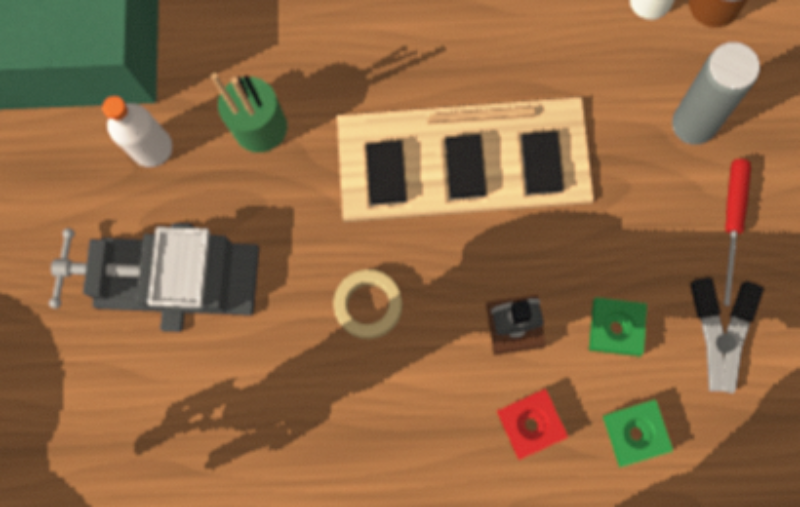

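View pics/v2.png

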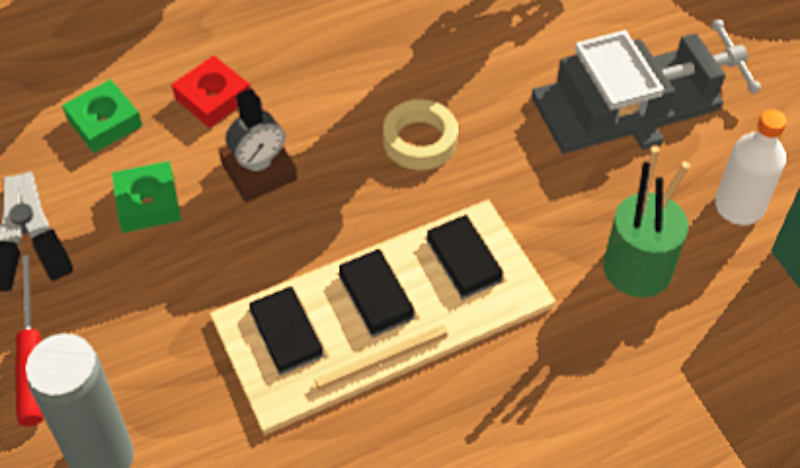

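The gauge stands in the dark brown holder at top px (357,278), scene (261,250). The look-alikes are green at top (407,277) and (417,332), and red at (363,327), so they are ruled out by colour. The pads lie at top px (288,199), (328,195) and (368,191), and the float is at (182,247). Next I'll measure poses from the depth clouds.

Run:
```python
from h import *
for n in('top','scene'):
    p=snap(n); C=cloud(p); B=p['pixels'].astype(int); g=B.max(2); X,Y,Z=C[...,0],C[...,1],C[...,2]
    def rect(name,m):
        k,l,st,_=cv2.connectedComponentsWithStats(m.astype(np.uint8))
        for i in range(1,k):
            if st[i,4]<25: continue
            P=C[l==i]; r=cv2.minAreaRect(P[:,:2].astype(np.float32)*1000)
            print(n,name,st[i,4],'c',np.round(r[0],1),'size',np.round(r[1],1),'ang',round(r[2],1),'z med/95',np.round(np.median(P[:,2])*1e3,1),np.round(np.percentile(P[:,2],95)*1e3,1))
    box=lambda a,b,c,d:(X>a)&(X<b)&(Y>c)&(Y<d)
    rect('pads',box(.56,.70,-.25,.09)&(g<70)&(Z>.02))
    rect('board',box(.5,.8,-.3,.13)&(Z>.007)&(Z<.06))
    rect('rim',box(.4,.7,.2,.42)&(Z>.058)&(Z<.09)&(g>110))
    rect('grip',box(.38,.5,-.18,-.06)&(Z>.100))
    rect('case',box(.38,.5,-.18,-.06)&(Z>.05)&(Z<.1))
    rect('holder',box(.35,.5,-.2,-.05)&(Z>.015)&(Z<.032))
```

```text
top pads 542 c [639.9 -72.4] size [78.3 44.5] ang 2.4 z med/95 32.8 36.2
top pads 540 c [ 641.7 -170.6] size [77.1 45.4] ang 1.6 z med/95 27.6 31.5
top pads 541 c [636.8  28.7] size [79.1 44.8] ang 2.5 z med/95 30.7 34.1
top board 6692 c [656.9 -71.8] size [144.3 324.8] ang 2.5 z med/95 14.7 33.1
top board 77 c [505.6  56.8] size [11.  51.1] ang 0.1 z med/95 26.0 29.2
top rim 82 c [689.1 212.8] size [20.6 24.8] ang 0.2 z med/95 85.7 89.2
top rim 125 c [676.6 323.4] size [18.3 49.7] ang 35.6 z med/95 75.3 89.2
top rim 1110 c [515.7 280.4] size [70.8 94.7] ang 84.1 z med/95 70.0 76.8
top grip 114 c [ 435.9 -125.5] size [22.8 20.3] ang 7.4 z med/95 129.0 133.6
top case 254 c [ 437.7 -125.5] size [30.5 58.2] ang 9.2 z med/95 82.8 93.5
top holder 344 c [ 435.9 -125.4] size [64.8 63.7] ang 5.9 z med/95 26.8 30.6
scene pads 824 c [636.7  26.4] size [82.2 46.8] ang 2.4 z med/95 28.1 31.7
scene pads 894 c [639.2 -74.6] size [82.2 46.6] ang 2.2 z med/95 30.0 33.4
scene pads 900 c [ 640.6 -172.6] size [82.  46.9] ang 2.0 z med/95 25.3 28.9
scene board 133 c [505.7  56.2] size [11.3 49. ] ang 0.0 z med/95 19.4 26.5
scene board 9815 c [653.2 -71.2] size [144.6 321.5] ang 2.1 z med/95 12.3 30.5
scene rim 1077 c [511.9 280.2] size [ 73.7 100.5] ang 85.2 z med/95 67.7 74.2
scene rim 115 c [683.7 310.1] size [ 9.1 32.5] ang 86.9 z med/95 74.9 87.6
scene rim 34 c [688.5 205.9] size [ 6.5 23. ] ang 59.1 z med/95 83.3 86.8
scene grip 174 c [ 434.1 -127.2] size [24.9 19.9] ang 13.9 z med/95 123.5 129.9
scene case 486 c [ 435.2 -125.4] size [34.  60.3] ang 9.7 z med/95 76.2 95.1
scene holder 445 c [ 433.7 -126.5] size [68.5 66.5] ang 4.1 z med/95 24.0 28.1
```

```bash
cat >> h.py <<'E'
from scipy.spatial.transform import Rotation as Rn
def down(yaw):
    """tool pointing down, tool y at world angle yaw"""
    a=np.radians(yaw); y=np.array([np.cos(a),np.sin(a),0]); z=np.array([0,0,-1.]); return np.stack([np.cross(y,z),y,z],1)
def plan(wps,pos=None,R=None):
    """wps: (x,y,z,yaw,rows); prints the rows"""
    s=bot.observe()
    pos=np.array(s['ee_pos'] if pos is None else pos,float); R=np.array(s['tcp_rot']) if R is None else R
    print('t',round(s['time_s'],2),'tcp',np.round(pos,4),'F',np.round(s['force'],1),'gap',round(s['finger_gap'],3))
    k=0
    for x,y,z,yaw,n in wps:
        d=(np.array([x,y,z])-pos)/n; rv=Rn.from_matrix(R.T@down(yaw)).as_rotvec()/n
        for i in range(n):
            t=np.round(R.T@d*100,2); q=np.round(rv,3); pos=pos+R@t/100; R=R@Rn.from_rotvec(q).as_matrix()
            print(k//5+1,t.tolist(),q.tolist()); k+=1
    print('end',np.round(pos,4),'yaw',np.round(np.degrees(np.arctan2(R[1,1],R[0,1])),1),'tilt z',np.round(R[:,2],4))
E
python3 - <<'E'
from h import *
plan([(.30,.50,.23,99,4),(.45,.30,.23,99,4),(.48,.05,.22,99,4),(.435,-.126,.18,99,4),(.435,-.126,.094,99,4)])
E
```

```text
t 1.7 tcp [0.1466 0.6075 0.2313] F [-0.1  1.   0.1] gap 0.998
1 [-4.36, -1.71, 0.03] [-0.0, -0.0, -0.098]
1 [-4.17, -2.13, 0.03] [-0.0, -0.0, -0.098]
1 [-3.94, -2.53, 0.03] [-0.0, -0.0, -0.098]
1 [-3.68, -2.9, 0.03] [-0.0, -0.0, -0.098]
1 [-2.93, -5.52, 0.0] [-0.0, -0.0, -0.0]
2 [-2.93, -5.52, 0.0] [-0.0, -0.0, -0.0]
2 [-2.93, -5.52, 0.0] [-0.0, -0.0, -0.0]
2 [-2.93, -5.52, 0.0] [-0.0, -0.0, -0.0]
2 [0.23, -6.29, 0.25] [-0.0, -0.0, -0.0]
2 [0.23, -6.29, 0.25] [-0.0, -0.0, -0.0]
3 [0.23, -6.29, 0.25] [-0.0, -0.0, -0.0]
3 [0.23, -6.29, 0.25] [-0.0, -0.0, -0.0]
3 [1.79, -4.18, 1.0] [-0.0, -0.0, -0.0]
3 [1.79, -4.18, 1.0] [-0.0, -0.0, -0.0]
3 [1.79, -4.18, 1.0] [-0.0, -0.0, -0.0]
4 [1.79, -4.18, 1.0] [-0.0, -0.0, -0.0]
4 [-0.0, 0.0, 2.15] [-0.0, -0.0, -0.0]
4 [-0.0, 0.0, 2.15] [-0.0, -0.0, -0.0]
4 [-0.0, 0.0, 2.15] [-0.0, -0.0, -0.0]
4 [-0.0, 0.0, 2.15] [-0.0, -0.0, -0.0]
end [ 0.4349 -0.1262  0.0941] yaw 98.9 tilt z [-1.e-04 -1.e-04 -1.e+00]
```

>>> carry_out --xyz '[[-4.36,-1.71,0.03],[-4.17,-2.13,0.03],[-3.94,-2.53,0.03],[-3.68,-2.9,0.03],[-2.93,-5.5,0]]' --rot '[[0,0,-0.098],[0,0,-0.098],[0,0,-0.098],[0,0,-0.098],[0,0,0]]' --grip '[0,0,0,0,0]' --newtons 40

```text
time_s: 2.33
ee_pos: [0.3381, 0.4501, 0.2298]
tcp_rot: [[-0.987, -0.158, -0.0], [-0.158, 0.987, 0.0], [0.0, 0.0, -1.0]]
force: [0.6, -0.7, 0.2]
finger_gap: 0.997
```

>>> carry_out --xyz '[[-2.93,-5.5,0],[-2.93,-5.5,0],[-2.93,-5.5,0],[0.23,-6.2,0.25],[0.23,-6.2,0.25]]' --rot '[[0,0,0],[0,0,0],[0,0,0],[0,0,0],[0,0,0]]' --grip '[0,0,0,0,0]'

```text
time_s: 2.95
ee_pos: [0.4649, 0.1755, 0.2251]
tcp_rot: [[-0.988, -0.154, 0.0], [-0.154, 0.988, 0.0], [-0.0, 0.0, -1.0]]
force: [1.6, -0.1, 0.7]
finger_gap: 1.002
```

>>> carry_out --xyz '[[0.23,-6.2,0.25],[0.23,-6.2,0.25],[1.79,-4.2,1.0],[1.79,-4.2,1.0],[1.79,-4.2,1.0]]' --rot '[[0,0,0],[0,0,0],[0,0,0],[0,0,0],[0,0,0]]' --grip '[0,0,0,0,0]'

```text
time_s: 3.58
ee_pos: [0.4451, -0.0798, 0.1901]
tcp_rot: [[-0.988, -0.154, 0.001], [-0.154, 0.988, 0.0], [-0.001, 0.0, -1.0]]
force: [0.1, -0.8, -0.2]
finger_gap: 1.0
```

Run:
```python
from h import *
p=snap('wrist','w1.png'); T=np.array(p['T']);print(np.round(T,3).tolist())
C=cloud(p);m=(C[...,2]>.105)&(C[...,2]<.145)
print(m.sum(), cv2.minAreaRect(C[m][:,:2].astype(np.float32)*1000) if m.any() else '')
m=(C[...,2]>.018)&(C[...,2]<.035);print(m.sum(), cv2.minAreaRect(C[m][:,:2].astype(np.float32)*1000) if m.any() else '')
plan([(.435,-.126,.18,99,1),(.435,-.126,.094,99,4)])
```

```text
[[-0.155, 0.947, 0.283, 0.374], [0.988, 0.148, 0.045, -0.09], [0.001, 0.286, -0.958, 0.334], [0.0, 0.0, 0.0, 1.0]]
1579 ((432.94482421875, -124.34454345703125), (21.42070770263672, 20.115663528442383), 8.7271146774292)
30046 ((483.2791442871094, -67.32476806640625), (598.8919677734375, 398.7547607421875), 87.41560363769531)
t 3.62 tcp [ 0.4427 -0.0862  0.189 ] F [-2.7 -5.6 -2.1] gap 0.998
1 [1.34, -3.82, 0.91] [-0.001, -0.002, -0.009]
1 [0.0, 0.0, 2.15] [-0.0, 0.0, -0.0]
1 [0.0, 0.0, 2.15] [-0.0, 0.0, -0.0]
1 [0.0, 0.0, 2.15] [-0.0, 0.0, -0.0]
1 [0.0, 0.0, 2.15] [-0.0, 0.0, -0.0]
end [ 0.4351 -0.126   0.094 ] yaw 99.0 tilt z [ 5.e-04 -3.e-04 -1.e+00]
```

View pics/w1.png

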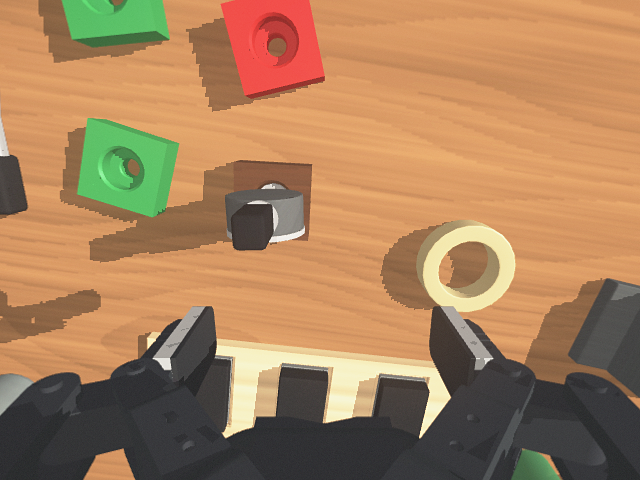

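The wrist view shows the grip at px (252,228) in the dark brown holder, with the green and red blocks clear of it. The arm overshoots before it settles, so I'll move above the gauge and let it settle.

>>> carry_out --xyz '[[0.9,-2.3,0.5],[0.9,-2.2,0.5],[0,0,0],[0,0,0],[0,0,0]]' --rot '[[0,0,0],[0,0,0],[0,0,0],[0,0,0],[0,0,0]]' --grip '[0,0,0,0,0]'

```text
time_s: 4.25
ee_pos: [0.4351, -0.1246, 0.1803]
tcp_rot: [[-0.988, -0.156, 0.0], [-0.156, 0.988, 0.0], [-0.0, 0.0, -1.0]]
force: [0.7, 0.9, 1.3]
finger_gap: 0.999
```

Run:
```python
from h import *
plan([(.4345,-.1257,.094,99,4)])
```

```text
t 4.25 tcp [ 0.4351 -0.1246  0.1803] F [0.7 0.9 1.3] gap 0.999
1 [0.02, -0.02, 2.16] [0.0, 0.0, -0.0]
1 [0.02, -0.02, 2.16] [0.0, 0.0, -0.0]
1 [0.02, -0.02, 2.16] [0.0, 0.0, -0.0]
1 [0.02, -0.02, 2.16] [0.0, 0.0, -0.0]
end [ 0.4345 -0.1255  0.0939] yaw 99.0 tilt z [ 3.e-04  1.e-04 -1.e+00]
```

>>> carry_out --xyz '[[0,-0.05,2.15],[0,-0.05,2.15],[0,0,2.15],[0,0,2.15],[0,0,0]]' --rot '[[0,0,0],[0,0,0],[0,0,0],[0,0,0],[0,0,0]]' --grip '[0,0,0,0,0.3]'

```text
time_s: 4.88
ee_pos: [0.4339, -0.1258, 0.093]
tcp_rot: [[-0.988, -0.156, -0.003], [-0.156, 0.988, 0.0], [0.003, 0.001, -1.0]]
force: [-0.8, 0.8, 0.8]
finger_gap: 0.817
```

>>> carry_out --xyz '[[0,0,0],[0,0,0],[0,0,0],[0,0,0],[0,0,0]]' --rot '[[0,0,0],[0,0,0],[0,0,0],[0,0,0],[0,0,0]]' --grip '[1,1,1,1,1]' --newtons 40

```text
time_s: 5.5
ee_pos: [0.4354, -0.1266, 0.0946]
tcp_rot: [[-0.988, -0.155, 0.001], [-0.155, 0.988, -0.0], [-0.001, -0.0, -1.0]]
force: [0.8, 0.8, 5.7]
finger_gap: 0.233
```

>>> carry_out --xyz '[[0,0,-1.5],[0,0,-3],[0,0,-3],[0,0,0],[0,0,0]]' --rot '[[0,0,0],[0,0,0],[0,0,0],[0,0,0],[0,0,0]]' --grip '[1,1,1,1,1]'

```text
time_s: 6.12
ee_pos: [0.4342, -0.1264, 0.1685]
tcp_rot: [[-0.988, -0.155, -0.001], [-0.155, 0.988, 0.0], [0.001, 0.0, -1.0]]
force: [-0.7, 0.4, -3.4]
finger_gap: 0.232
```

Run:
```python
from h import *
plan([(.637,.0275,.14,99,6),(.637,.0275,.125,99,2)])
```

```text
t 6.12 tcp [ 0.4342 -0.1264  0.1685] F [-0.7  0.4 -3.4] gap 0.232
1 [-3.74, 2.01, 0.47] [0.0, -0.0, -0.0]
1 [-3.74, 2.01, 0.47] [0.0, -0.0, -0.0]
1 [-3.74, 2.01, 0.47] [0.0, -0.0, -0.0]
1 [-3.74, 2.01, 0.47] [0.0, -0.0, -0.0]
1 [-3.74, 2.01, 0.47] [0.0, -0.0, -0.0]
2 [-3.74, 2.01, 0.47] [0.0, -0.0, -0.0]
2 [0.01, 0.01, 0.75] [0.0, -0.001, -0.001]
2 [0.01, 0.01, 0.75] [0.0, -0.001, -0.001]
end [0.637  0.0276 0.125 ] yaw 99.0 tilt z [ 7.e-04  5.e-04 -1.e+00]
```

>>> carry_out --xyz '[[-3.74,2.0,0.5],[-3.74,2.0,0.5],[-3.74,2.0,0.5],[-3.74,2.0,0.5],[-3.74,2.0,0.5]]' --rot '[[0,0,0],[0,0,0],[0,0,0],[0,0,0],[0,0,0]]' --grip '[1,1,1,1,1]'

```text
time_s: 6.75
ee_pos: [0.6041, 0.002, 0.1419]
tcp_rot: [[-0.988, -0.155, -0.003], [-0.155, 0.988, -0.001], [0.003, -0.0, -1.0]]
force: [0.4, -0.8, -2.2]
finger_gap: 0.226
```

>>> carry_out --xyz '[[-3.74,2.0,0.4],[0,0,0.7],[0,0,0.7],[0,0,0],[0,0,0]]' --rot '[[0,0,0],[0,0,0],[0,0,0],[0,0,0],[0,0,0]]' --grip '[1,1,1,1,1]'

```text
time_s: 7.38
ee_pos: [0.6377, 0.0258, 0.1264]
tcp_rot: [[-0.988, -0.153, 0.0], [-0.153, 0.988, -0.0], [-0.0, -0.0, -1.0]]
force: [0.6, -0.4, -2.5]
finger_gap: 0.229
```

Run:
```python
from h import *
p=snap('scene','s2.png'); cv2.imwrite('pics/v3.png',cv2.resize(p['pixels'][190:330,270:440],None,fx=4,fy=4,interpolation=cv2.INTER_CUBIC))
s=bot.observe()
for k in range(4):
  s=bot.observe();print(np.round(s['ee_pos'],4),np.round(s['force'],2));snap('top')
```

```text
[0.6379 0.0261 0.1266] [ 0.44  1.02 -1.85]
[0.638  0.0262 0.1267] [-0.45 -0.29 -2.09]
[0.6381 0.0264 0.1267] [ 0.54  0.47 -2.64]
[0.6381 0.0265 0.1267] [-0.17  0.09 -2.75]
```

View pics/v3.png

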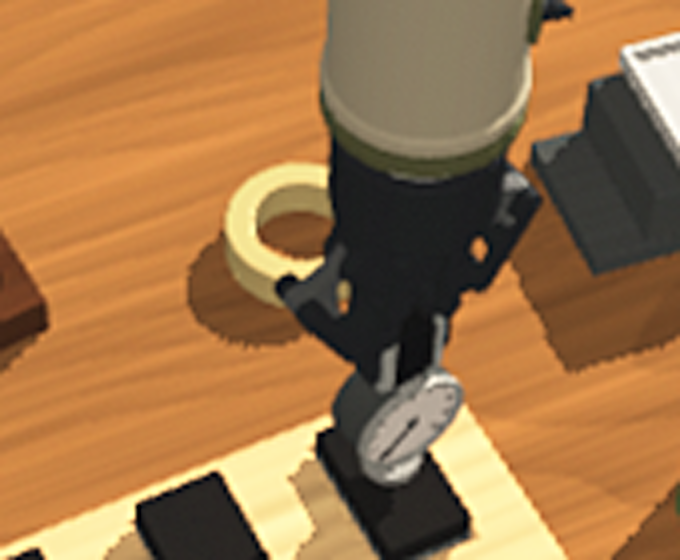

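>>> carry_out --xyz '[[0,0.1,0.4],[0,0,0.4],[0,0,0.3],[0,0,0],[0,0,0]]' --rot '[[0,0,0],[0,0,0],[0,0,0],[0,0,0],[0,0,0]]' --grip '[1,1,1,1,1]'

```text
time_s: 8.25
ee_pos: [0.6379, 0.0277, 0.1152]
tcp_rot: [[-0.988, -0.155, -0.0], [-0.155, 0.988, 0.0], [0.0, 0.0, -1.0]]
force: [-1.3, 0.7, -1.3]
finger_gap: 0.232
```

```bash
cat >> h.py <<'E'
def dial(fn,R0=.0826,off=(0,0)):
    """rectified view of the dial from scene; x right, y up as seen facing it. 8 px/mm"""
    F=[];s=bot.observe();p=bot.get_image('scene');S=bot.observe()
    e=np.array(S['ee_pos']);R=np.array(S['tcp_rot']); gy=R[:,1]; gz=-R[:,2]; gx=np.cross(gy,gz)
    c=e-gz*(R0-.050)+gx*.013
    n=33; mm=np.linspace(-.033,.033,528)
    a,b=np.meshgrid(mm,-mm)
    W=c+(a[...,None]+off[0])*gy+(b[...,None]+off[1])*gz   # facing -x: right hand = +y
    T=np.array(p['T']); 
    q,_=cv2.projectPoints(W.reshape(-1,3)@T[:3,:3]-T[:3,3]@T[:3,:3],np.zeros(3),np.zeros(3),np.array(p['intrinsics']),np.array(p['D']))
    q=q.reshape(528,528,2).astype(np.float32)
    im=cv2.remap(p['pixels'],q[...,0],q[...,1],cv2.INTER_CUBIC)
    if fn: cv2.imwrite('pics/'+fn,im)
    f=np.mean([s['force'],S['force']],0)
    print('t',round(S['time_s'],2),'tcp',np.round(e,4),'F',np.round(f,1),'tilt',np.round(R[:2,2],4),'gap',round(S['finger_gap'],3))
    return im,p
E
python3 - <<'E'
from h import *
im,p=dial('d1.png')
for k in range(3):
  s=bot.observe();print(np.round(s['ee_pos'],4),np.round(s['force'],2));snap('top')
E
```

```text
t 8.3 tcp [0.6379 0.0277 0.1152] F [-1.1  0.1 -2. ] tilt [-0.  0.] gap 0.229
[0.6379 0.0277 0.1152] [-0.97 -0.48 -2.72]
[0.6379 0.0277 0.1152] [-1.02 -0.04 -1.7 ]
[0.6379 0.0277 0.1152] [-0.42  0.41 -0.76]
```

View pics/d1.png

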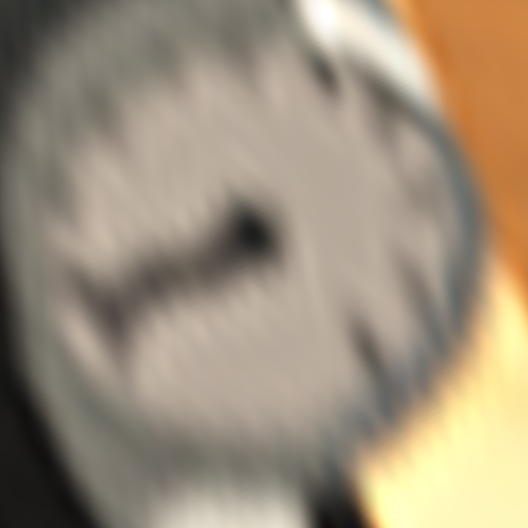

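>>> carry_out --xyz '[[0,0,0.1],[0,0,0.1],[0,0,0.05],[0,0,0],[0,0,0]]' --rot '[[0,0,0],[0,0,0],[0,0,0],[0,0,0],[0,0,0]]' --grip '[1,1,1,1,1]'

```text
time_s: 9.07
ee_pos: [0.6379, 0.0276, 0.1126]
tcp_rot: [[-0.988, -0.155, 0.0], [-0.155, 0.988, -0.0], [-0.0, -0.0, -1.0]]
force: [-0.4, 0.2, -0.9]
finger_gap: 0.229
```

```bash
cat >> h.py <<'E'
def needle(im,hub=(250,228)):
    g=cv2.cvtColor(im,cv2.COLOR_BGR2GRAY).astype(np.float32); best=[]
    for d in range(0,360,3):
        a=np.radians(d); r=np.arange(45,130,3)
        u=(hub[0]+r*np.cos(a)).astype(np.float32);v=(hub[1]-r*np.sin(a)).astype(np.float32)
        best.append((float(cv2.remap(g,u[None],v[None],1).mean()),d))
    best.sort(); m=np.median([b[0] for b in best]); d=best[0][1]
    print('needle at',[(b[1],round(b[0])) for b in best[:4]],'bg',round(float(m)),'value',round(float(np.radians((225-d)%360)),2))
E
python3 - <<'E'
from h import *
needle(cv2.imread('pics/d1.png'))
im,p=dial('d2.png');needle(im)
print(np.mean([(snap('top'),bot.observe()['force'])[1] for k in range(3)],0))
E
```

```text
needle at [(210, 92), (213, 93), (207, 95), (216, 96)] bg 171 value 0.26
t 9.12 tcp [0.6379 0.0276 0.1127] F [-0.8 -0.  -0.8] tilt [ 0.0001 -0.    ] gap 0.231
needle at [(165, 88), (162, 89), (168, 92), (159, 95)] bg 171 value 1.05
[-0.81985532  0.28137431 -1.03999735]
```

>>> carry_out --xyz '[[0,0,0.05],[0,0,0.05],[0,0,0.03],[0,0,0],[0,0,0]]' --rot '[[0,0,0],[0,0,0],[0,0,0],[0,0,0],[0,0,0]]' --grip '[1,1,1,1,1]'

```text
time_s: 9.9
ee_pos: [0.6381, 0.0277, 0.1122]
tcp_rot: [[-0.988, -0.155, 0.001], [-0.155, 0.988, 0.0], [-0.001, 0.0, -1.0]]
force: [-2.7, -0.3, 6.7]
finger_gap: 0.226
```

Run:
```python
from h import *
im,p=dial('d3.png');needle(im)
print(np.mean([(snap('top'),bot.observe()['force'])[1] for k in range(2)],0))
```

```text
t 9.95 tcp [0.6381 0.0277 0.1122] F [-2.9 -0.   7.2] tilt [0.0009 0.0003] gap 0.229
needle at [(156, 84), (153, 86), (159, 87), (150, 94)] bg 171 value 1.2
[-2.595047    0.7252452   6.72020098]
```

>>> carry_out --xyz '[[0,0,0],[0,0,0],[0,0,0],[0,0,0],[0,0,0]]' --rot '[[0,0,0],[0,0,0],[0,0,0],[0,0,0],[0,0,0]]' --grip '[1,1,1,1,1]'

```text
time_s: 10.68
ee_pos: [0.6382, 0.0277, 0.1122]
tcp_rot: [[-0.988, -0.155, 0.001], [-0.155, 0.988, 0.0], [-0.001, 0.0, -1.0]]
force: [-1.9, 0.9, 5.7]
finger_gap: 0.226
```

>>> carry_out --xyz '[[0,0,-1],[0,0,-1.5],[0.47,-3.33,0],[0.47,-3.33,0],[0.48,-3.34,0]]' --rot '[[0,0,0],[0,0,0],[0,0,0],[0,0,0],[0,0,0]]' --grip '[1,1,1,1,1]'

```text
time_s: 11.3
ee_pos: [0.6394, -0.0744, 0.1371]
tcp_rot: [[-0.988, -0.155, 0.001], [-0.155, 0.988, -0.0], [-0.0, -0.0, -1.0]]
force: [-0.1, 0.7, -2.8]
finger_gap: 0.229
```

>>> carry_out --xyz '[[0,0,0],[0,0,0.6],[0,0,0.6],[0,0,0.6],[0,0,0]]' --rot '[[0,0,0],[0,0,0],[0,0,0],[0,0,0],[0,0,0]]' --grip '[1,1,1,1,1]'

```text
time_s: 11.92
ee_pos: [0.6392, -0.0723, 0.1177]
tcp_rot: [[-0.988, -0.156, -0.001], [-0.156, 0.988, 0.0], [0.001, 0.001, -1.0]]
force: [-0.2, 0.5, -1.5]
finger_gap: 0.227
```

Run:
```python
from h import *
im,p=dial('d4.png');needle(im)
print(np.mean([(snap('top'),bot.observe()['force'])[1] for k in range(2)],0))
plan([(.6395,-.0735,.1145,99,3)])
```

```text
t 11.97 tcp [ 0.6393 -0.0726  0.1181] F [-0.4  0.6 -0.9] tilt [-0.0005  0.0003] gap 0.228
needle at [(168, 82), (165, 82), (171, 87), (162, 88)] bg 170 value 0.99
[-0.41596518  1.14032023 -1.58507863]
t 12.07 tcp [ 0.6394 -0.0731  0.1185] F [-1.1  1.4 -1.7] gap 0.23
1 [-0.0, -0.01, 0.13] [0.0, 0.0, -0.0]
1 [-0.0, -0.01, 0.13] [0.0, 0.0, -0.0]
1 [-0.0, -0.01, 0.13] [0.0, 0.0, -0.0]
end [ 0.6394 -0.0734  0.1146] yaw 98.9 tilt z [ 1.e-04  0.e+00 -1.e+00]
```

>>> carry_out --xyz '[[0,0,0.1],[0,0,0.1],[0,0,0],[0,0,0],[0,0,0]]' --rot '[[0,0,0],[0,0,0],[0,0,0],[0,0,0],[0,0,0]]' --grip '[1,1,1,1,1]'

```text
time_s: 12.7
ee_pos: [0.6394, -0.0733, 0.1164]
tcp_rot: [[-0.988, -0.155, 0.0], [-0.155, 0.988, -0.0], [-0.0, -0.0, -1.0]]
force: [-0.7, 0.7, -0.1]
finger_gap: 0.228
```

Run:
```python
from h import *
im,p=dial('d5.png');needle(im)
print(np.mean([(snap('top'),bot.observe()['force'])[1] for k in range(2)],0))
```

```text
t 12.75 tcp [ 0.6394 -0.0733  0.1164] F [ 0.4  1.  -0.2] tilt [ 0.0002 -0.0001] gap 0.224
needle at [(108, 90), (111, 97), (105, 101), (114, 117)] bg 171 value 2.04
[-0.03082717  1.21403591 -0.67877095]
```

>>> carry_out --xyz '[[0,0,0.06],[0,0,0.06],[0,0,0],[0,0,0],[0,0,0]]' --rot '[[0,0,0],[0,0,0],[0,0,0],[0,0,0],[0,0,0]]' --grip '[1,1,1,1,1]'

```text
time_s: 13.48
ee_pos: [0.6393, -0.0733, 0.1151]
tcp_rot: [[-0.988, -0.155, 0.0], [-0.155, 0.988, -0.0], [-0.0, -0.0, -1.0]]
force: [0.1, 1.1, 0.9]
finger_gap: 0.229
```

Run:
```python
from h import *
im,p=dial('d6.png');needle(im)
print(np.mean([(snap('top'),bot.observe()['force'])[1] for k in range(2)],0))
```

```text
t 13.53 tcp [ 0.6393 -0.0734  0.1151] F [0.2 1.1 0.7] tilt [ 0.0001 -0.0001] gap 0.223
needle at [(51, 85), (54, 87), (48, 88), (57, 95)] bg 171 value 3.04
[0.39263005 1.25300881 0.36163262]
```

>>> carry_out --xyz '[[0,0,0.06],[0,0,0.06],[0,0,0],[0,0,0],[0,0,0]]' --rot '[[0,0,0],[0,0,0],[0,0,0],[0,0,0],[0,0,0]]' --grip '[1,1,1,1,1]'

```text
time_s: 14.25
ee_pos: [0.6395, -0.0733, 0.1145]
tcp_rot: [[-0.988, -0.155, 0.001], [-0.155, 0.988, 0.0], [-0.001, 0.0, -1.0]]
force: [-1.3, 1.9, 5.1]
finger_gap: 0.226
```

Run:
```python
from h import *
im,p=dial('d7.png');needle(im)
print(np.mean([(snap('top'),bot.observe()['force'])[1] for k in range(2)],0))
```

```text
t 14.3 tcp [ 0.6395 -0.0733  0.1145] F [-1.1  2.   5.4] tilt [0.0006 0.0001] gap 0.23
needle at [(27, 73), (24, 73), (21, 78), (30, 78)] bg 169 value 3.46
[-0.65219319  1.81848681  5.02829146]
```

>>> carry_out --xyz '[[0,0,0],[0,0,0],[0,0,0],[0,0,0],[0,0,0]]' --rot '[[0,0,0],[0,0,0],[0,0,0],[0,0,0],[0,0,0]]' --grip '[1,1,1,1,1]'

```text
time_s: 15.02
ee_pos: [0.6395, -0.0733, 0.1145]
tcp_rot: [[-0.988, -0.155, 0.001], [-0.155, 0.988, 0.0], [-0.001, -0.0, -1.0]]
force: [-1.2, 1.3, 5.1]
finger_gap: 0.226
```

>>> carry_out --xyz '[[0,0,-1],[0,0,-1],[0.45,-3.23,0],[0.45,-3.23,0],[0.46,-3.24,0]]' --rot '[[0,0,0],[0,0,0],[0,0,0],[0,0,0],[0,0,0]]' --grip '[1,1,1,1,1]'

```text
time_s: 15.65
ee_pos: [0.6406, -0.1724, 0.1341]
tcp_rot: [[-0.988, -0.155, -0.001], [-0.155, 0.988, -0.0], [0.001, -0.0, -1.0]]
force: [0.2, 0.3, -2.5]
finger_gap: 0.232
```

>>> carry_out --xyz '[[0,0,0],[0,0,0.7],[0,0,0.7],[0,0,0.7],[0,0,0]]' --rot '[[0,0,0],[0,0,0],[0,0,0],[0,0,0],[0,0,0]]' --grip '[1,1,1,1,1]'

```text
time_s: 16.27
ee_pos: [0.6407, -0.1702, 0.1121]
tcp_rot: [[-0.988, -0.156, -0.001], [-0.156, 0.988, 0.001], [0.001, 0.001, -1.0]]
force: [-1.0, 0.1, -0.6]
finger_gap: 0.224
```

Run:
```python
from h import *
im,p=dial('d8.png');needle(im)
print(np.mean([(snap('top'),bot.observe()['force'])[1] for k in range(2)],0))
plan([])
```

```text
t 16.32 tcp [ 0.6408 -0.1706  0.1126] F [-0.8  0.2 -0.6] tilt [-0.0007  0.0004] gap 0.227
needle at [(180, 94), (183, 94), (177, 97), (186, 98)] bg 168 value 0.79
[-0.12322162  1.39319717 -1.49732023]
t 16.43 tcp [ 0.6409 -0.1711  0.1131] F [ 0.1  1.2 -1.3] gap 0.227
end [ 0.6409 -0.1711  0.1131] yaw 98.9 tilt z [ 1.e-04 -0.e+00 -1.e+00]
```

>>> carry_out --xyz '[[0,0,0.1],[0,0,0.1],[0,0,0.05],[0,0,0],[0,0,0]]' --rot '[[0,0,0],[0,0,0],[0,0,0],[0,0,0],[0,0,0]]' --grip '[1,1,1,1,1]'

```text
time_s: 17.05
ee_pos: [0.641, -0.1713, 0.1105]
tcp_rot: [[-0.988, -0.155, 0.0], [-0.155, 0.988, -0.0], [-0.0, -0.0, -1.0]]
force: [0.1, 0.3, -0.1]
finger_gap: 0.228
```

Run:
```python
from h import *
im,p=dial('d9.png');needle(im)
print(np.mean([(snap('top'),bot.observe()['force'])[1] for k in range(2)],0))
```

```text
t 17.1 tcp [ 0.641  -0.1714  0.1105] F [ 0.8  0.1 -0.8] tilt [ 0.0002 -0.0001] gap 0.227
needle at [(126, 79), (123, 80), (129, 90), (120, 93)] bg 169 value 1.73
[ 0.70377207  0.6303986  -0.48272964]
```

>>> carry_out --xyz '[[0,0,0.06],[0,0,0.06],[0,0,0],[0,0,0],[0,0,0]]' --rot '[[0,0,0],[0,0,0],[0,0,0],[0,0,0],[0,0,0]]' --grip '[1,1,1,1,1]'

```text
time_s: 17.82
ee_pos: [0.641, -0.1713, 0.1095]
tcp_rot: [[-0.988, -0.155, 0.0], [-0.155, 0.988, -0.0], [-0.0, -0.0, -1.0]]
force: [0.5, 0.9, 3.9]
finger_gap: 0.227
```

Run:
```python
from h import *
im,p=dial('d10.png');needle(im)
print(np.mean([(snap('top'),bot.observe()['force'])[1] for k in range(2)],0))
```

```text
t 17.88 tcp [ 0.6411 -0.1713  0.1095] F [0.3 0.9 4.1] tilt [ 0.0005 -0.0001] gap 0.229
needle at [(90, 75), (93, 83), (87, 84), (96, 104)] bg 168 value 2.36
[-0.00893718  1.28743423  5.44007186]
```

>>> carry_out --xyz '[[0,0,0],[0,0,0],[0,0,0],[0,0,0],[0,0,0]]' --rot '[[0,0,0],[0,0,0],[0,0,0],[0,0,0],[0,0,0]]' --grip '[1,1,1,1,1]'

```text
time_s: 18.6
ee_pos: [0.641, -0.1713, 0.1094]
tcp_rot: [[-0.988, -0.155, 0.0], [-0.155, 0.988, -0.0], [-0.0, -0.0, -1.0]]
force: [1.2, 0.9, 4.7]
finger_gap: 0.233
```

Run:
```python
from h import *
im,p=dial('d11.png');needle(im)
cv2.imwrite('pics/v5.png',cv2.resize(np.hstack([cv2.imread('pics/d%d.png'%k) for k in(3,7,11)]),(792,264)))
s=bot.observe()
plan([(.641,-.171,.15,98.9,2),(.4354,-.1266,.15,98.9,5)],pos=(.641,-.1713,.1089))
```

```text
t 18.65 tcp [ 0.641  -0.1713  0.1094] F [0.7 1.4 4.6] tilt [ 0.0004 -0.0001] gap 0.225
needle at [(87, 74), (90, 77), (84, 89), (93, 95)] bg 168 value 2.41
t 18.65 tcp [ 0.641  -0.1713  0.1089] F [0.2 1.9 4.6] gap 0.225
1 [-0.0, 0.01, -2.06] [-0.0, 0.0, -0.0]
1 [-0.0, 0.01, -2.06] [-0.0, 0.0, -0.0]
1 [3.92, 1.52, 0.0] [-0.0, 0.0, -0.0]
1 [3.92, 1.52, 0.0] [-0.0, 0.0, -0.0]
1 [3.92, 1.52, 0.0] [-0.0, 0.0, -0.0]
2 [3.92, 1.52, 0.0] [-0.0, 0.0, -0.0]
2 [3.92, 1.52, 0.0] [-0.0, 0.0, -0.0]
end [ 0.4356 -0.1263  0.15  ] yaw 98.9 tilt z [ 4.e-04 -1.e-04 -1.e+00]
```

View pics/v5.png

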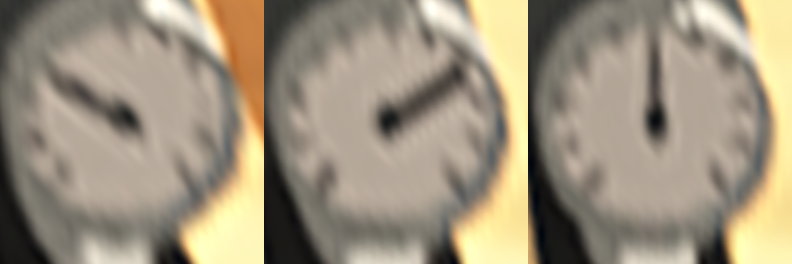

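The crop shows three needles: left pad up-left (about 1.2 rad), middle pad right (about 3.5), right pad up (about 2.4). The left pad is the softest, so the gauge goes back to its holder.

>>> carry_out --xyz '[[0,0,-1.6],[0,0,-2.5],[3.92,1.52,0],[3.92,1.52,0],[3.92,1.52,0]]' --rot '[[0,0,0],[0,0,0],[0,0,0],[0,0,0],[0,0,0]]' --grip '[1,1,1,1,1]'

```text
time_s: 19.27
ee_pos: [0.5158, -0.1444, 0.1501]
tcp_rot: [[-0.988, -0.154, -0.001], [-0.154, 0.988, -0.0], [0.001, 0.0, -1.0]]
force: [0.5, -0.3, -1.4]
finger_gap: 0.23
```

>>> carry_out --xyz '[[3.92,1.52,0],[3.92,1.52,0],[0,0,1.0],[0,0,1.0],[0,0,0]]' --rot '[[0,0,0],[0,0,0],[0,0,0],[0,0,0],[0,0,0]]' --grip '[1,1,1,1,1]'

```text
time_s: 19.9
ee_pos: [0.4354, -0.1267, 0.1293]
tcp_rot: [[-0.988, -0.154, -0.002], [-0.154, 0.988, -0.001], [0.002, -0.0, -1.0]]
force: [-0.1, -1.0, -2.8]
finger_gap: 0.227
```

>>> carry_out --xyz '[[0,0,0],[0,0,0],[0,0,0],[0,0,0],[0,0,0]]' --rot '[[0,0,0],[0,0,0],[0,0,0],[0,0,0],[0,0,0]]' --grip '[1,1,1,1,1]'

```text
time_s: 20.52
ee_pos: [0.4355, -0.1265, 0.1302]
tcp_rot: [[-0.988, -0.155, -0.0], [-0.155, 0.988, 0.0], [0.0, 0.0, -1.0]]
force: [0.0, -0.6, -3.0]
finger_gap: 0.223
```

Run:
```python
from h import *
plan([(.4354,-.1266,.096,98.9,4)])
```

```text
t 20.52 tcp [ 0.4355 -0.1265  0.1302] F [ 0.  -0.6 -3. ] gap 0.223
1 [0.0, -0.0, 0.86] [0.0, -0.0, -0.0]
1 [0.0, -0.0, 0.86] [0.0, -0.0, -0.0]
1 [0.0, -0.0, 0.86] [0.0, -0.0, -0.0]
1 [0.0, -0.0, 0.86] [0.0, -0.0, -0.0]
end [ 0.4355 -0.1265  0.0958] yaw 98.9 tilt z [-0.  0. -1.]
```

>>> carry_out --xyz '[[0,0,0.7],[0,0,0.7],[0,0,0.7],[0,0,0.7],[0,0,0]]' --rot '[[0,0,0],[0,0,0],[0,0,0],[0,0,0],[0,0,0]]' --grip '[1,1,1,1,1]'

```text
time_s: 21.15
ee_pos: [0.4349, -0.1264, 0.1015]
tcp_rot: [[-0.988, -0.155, -0.002], [-0.155, 0.988, -0.0], [0.001, 0.0, -1.0]]
force: [-0.2, -0.6, -2.4]
finger_gap: 0.226
```

>>> carry_out --xyz '[[0,0,0.3],[0,0,0.3],[0,0,0.1],[0,0,0],[0,0,0]]' --rot '[[0,0,0],[0,0,0],[0,0,0],[0,0,0],[0,0,0]]' --grip '[1,1,1,1,1]'

```text
time_s: 21.78
ee_pos: [0.4355, -0.1265, 0.0953]
tcp_rot: [[-0.988, -0.155, 0.0], [-0.155, 0.988, -0.0], [0.0, -0.0, -1.0]]
force: [-0.3, 0.7, -3.3]
finger_gap: 0.226
```

>>> carry_out --xyz '[[0,0,0.05],[0,0,0.05],[0,0,0],[0,0,0],[0,0,0]]' --rot '[[0,0,0],[0,0,0],[0,0,0],[0,0,0],[0,0,0]]' --grip '[1,1,1,1,1]'

```text
time_s: 22.4
ee_pos: [0.4358, -0.1265, 0.0946]
tcp_rot: [[-0.988, -0.155, 0.001], [-0.155, 0.988, 0.0], [-0.001, -0.0, -1.0]]
force: [-2.4, -0.2, 5.4]
finger_gap: 0.224
```

Run:
```python
from h import *
plan([])
print(np.mean([(snap('top'),bot.observe()['force'])[1] for k in range(2)],0))
```

```text
t 22.4 tcp [ 0.4358 -0.1265  0.0946] F [-2.4 -0.2  5.4] gap 0.224
end [ 0.4358 -0.1265  0.0946] yaw 98.9 tilt z [ 7.e-04  1.e-04 -1.e+00]
[-0.99185601  0.84868286  5.19375058]
```

>>> carry_out --xyz '[[0,0,0],[0,0,0],[0,0,0],[0,0,0],[0,0,-0.5]]' --rot '[[0,0,0],[0,0,0],[0,0,0],[0,0,0],[0,0,0]]' --grip '[0.5,0,0,0,0]'

```text
time_s: 23.12
ee_pos: [0.4351, -0.1265, 0.0991]
tcp_rot: [[-0.988, -0.155, -0.001], [-0.155, 0.988, -0.0], [0.001, 0.0, -1.0]]
force: [0.4, -0.5, -0.2]
finger_gap: 0.999
```

>>> carry_out --xyz '[[0,0,-1.5],[0,0,-3],[0,0,-3],[0,0,-1],[0,0,0]]' --rot '[[0,0,0],[0,0,0],[0,0,0],[0,0,0],[0,0,0]]' --grip '[0,0,0,0,0]'

```text
time_s: 23.75
ee_pos: [0.4359, -0.1265, 0.1849]
tcp_rot: [[-0.988, -0.155, 0.002], [-0.155, 0.988, 0.0], [-0.002, -0.0, -1.0]]
force: [0.1, -0.5, -0.7]
finger_gap: 0.999
```

```bash
cat > m.py <<'E'
from h import *
def blobs(n):
    p=snap(n,'m_%s.png'%n); C=cloud(p); B=p['pixels'].astype(int); g=B.max(2); X,Y,Z=C[...,0],C[...,1],C[...,2]
    box=lambda a,b,c,d:(X>a)&(X<b)&(Y>c)&(Y<d)
    def edge(name,m,z):
        # project pixel outline on plane z, more exact than noisy depth
        m=cv2.morphologyEx(m.astype(np.uint8),cv2.MORPH_CLOSE,np.ones((3,3)))
        k,l,st,_=cv2.connectedComponentsWithStats(m)
        for i in range(1,k):
            if st[i,4]<150: continue
            c=max(cv2.findContours((l==i).astype(np.uint8),0,1)[0],key=len)[:,0]
            P=np.array([world(p,u,v,z)[:2] for u,v in c])*1000
            r=cv2.minAreaRect(P.astype(np.float32)); print(n,name,st[i,4],np.round(r[0],1),np.round(r[1],1),round(r[2],1))
    edge('rim',box(.44,.60,.22,.36)&(Z>.058)&(g>140),.074)
    edge('padL',box(.57,.70,-.02,.075)&(g<75)&(Z>.02),.0296)
    return p,C
if __name__=='__main__':
    blobs('top'); blobs('scene')
    s=bot.observe();plan([(.637,.0275,.12,92.3,5)])
    p=bot.get_image('scene');cv2.imwrite('pics/v6.png',cv2.resize(p['pixels'][180:300,220:540],None,fx=2.5,fy=2.5,interpolation=cv2.INTER_CUBIC))
E
python3 m.py
```

```text
top rim 991 [514.8 278.2] [62.5 95.1] 84.9
top padL 555 [636.2  28.5] [79.2 45.2] 1.8
scene rim 1036 [515.5 273.9] [ 67.  100.9] 86.2
scene padL 831 [638.6  25.1] [82.7 49.8] 3.1
t 23.85 tcp [ 0.435  -0.1263  0.1835] F [ 0.4  0.3 -0.2] gap 1.001
1 [-4.47, 2.41, 1.27] [0.0, -0.0, 0.023]
1 [-4.41, 2.52, 1.27] [0.0, -0.0, 0.023]
1 [-4.35, 2.62, 1.27] [0.0, -0.0, 0.023]
1 [-4.29, 2.72, 1.27] [0.0, -0.0, 0.023]
1 [-4.23, 2.81, 1.27] [0.0, -0.0, 0.023]
end [0.6369 0.0275 0.1198] yaw 92.3 tilt z [-1.2e-03  2.0e-04 -1.0e+00]
```

View pics/v6.png

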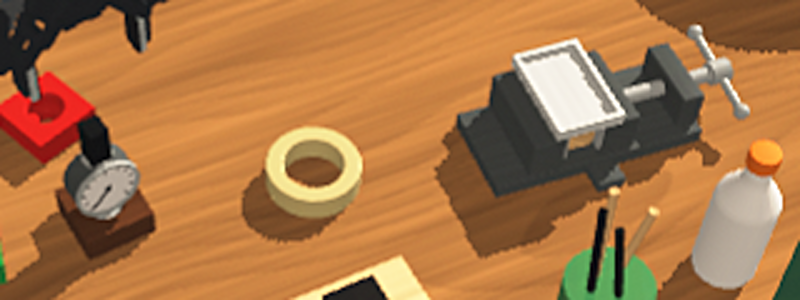

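The picture shows the gauge upright in the dark holder at px (100,180), needle back at 0. The float rim at px (570,88) is clear. Next I go to the left pad.

>>> carry_out --xyz '[[-4.47,2.4,1.2],[-4.41,2.5,1.2],[-4.35,2.6,1.3],[-4.29,2.7,1.3],[-4.25,2.85,1.3]]' --rot '[[0,0,0.023],[0,0,0.023],[0,0,0.023],[0,0,0.023],[0,0,0.023]]' --grip '[0,0,0,0,0]'

```text
time_s: 24.52
ee_pos: [0.6383, 0.028, 0.1192]
tcp_rot: [[-0.999, -0.039, -0.002], [-0.039, 0.999, -0.0], [0.002, -0.0, -1.0]]
force: [0.3, -0.1, 0.4]
finger_gap: 1.002
```

>>> carry_out --xyz '[[0,0,2],[0,0,2],[0,0,0],[0,0,0],[0,0,0]]' --rot '[[0,0,0],[0,0,0],[0,0,0],[0,0,0],[0,0,0]]' --grip '[0,0,0,0,0]'

```text
time_s: 25.15
ee_pos: [0.6383, 0.0267, 0.0825]
tcp_rot: [[-0.999, -0.04, 0.002], [-0.04, 0.999, 0.0], [-0.002, 0.0, -1.0]]
force: [0.1, 0.5, -0.1]
finger_gap: 0.997
```

Run:
```python
from h import *
p=snap('wrist','w2.png');C=cloud(p);g=p['pixels'].max(2)
m=(g<75)&(abs(C[...,0]-.637)<.06)&(abs(C[...,1]-.0275)<.045)&(C[...,2]>.02)&(C[...,2]<.04)
if m.any(): print(m.sum(),cv2.minAreaRect(C[m][:,:2].astype(np.float32)*1000),np.nanmedian(C[m][:,2]))
plan([(.637,.027,.015,92.3,4)])
```

```text
3078 ((636.3175659179688, 28.94260597229004), (80.330078125, 46.340206146240234), 3.0273842811584473) 0.030430852767872274
t 25.2 tcp [0.6382 0.0268 0.0824] F [-0.4 -0.7  0.4] gap 0.995
1 [0.03, 0.01, 1.68] [0.0, 0.0, -0.0]
1 [0.03, 0.01, 1.68] [0.0, 0.0, -0.0]
1 [0.03, 0.01, 1.68] [0.0, 0.0, -0.0]
1 [0.03, 0.01, 1.68] [0.0, 0.0, -0.0]
end [0.6371 0.0272 0.0152] yaw 92.3 tilt z [ 1.8e-03  4.0e-04 -1.0e+00]
```

View pics/w2.png

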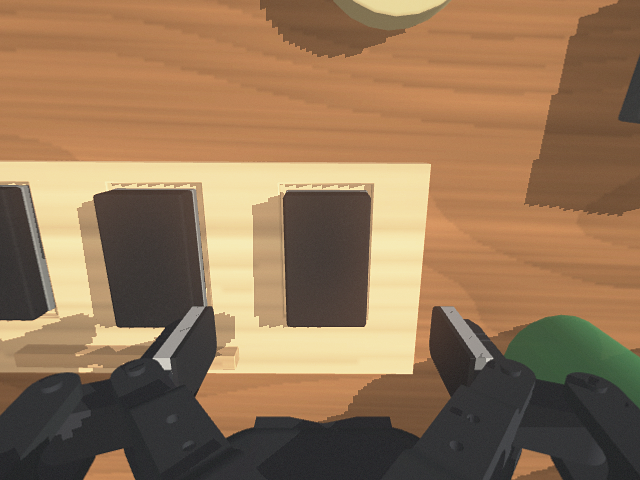

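The wrist picture shows the left pad at px (327,258), centred between the fingers (mid about 325). Both fingers clear the middle pad and the stick, so I go down and grip.

>>> carry_out --xyz '[[0.08,0.03,1.7],[0.08,0.03,1.7],[0,0,1.7],[0,0,1.65],[0,0,0]]' --rot '[[0,0,0],[0,0,0],[0,0,0],[0,0,0],[0,0,0]]' --grip '[0,0,0,0,0]'

```text
time_s: 25.82
ee_pos: [0.6347, 0.0275, 0.0114]
tcp_rot: [[-0.999, -0.04, -0.004], [-0.04, 0.999, -0.001], [0.004, -0.0, -1.0]]
force: [0.0, -0.2, 0.3]
finger_gap: 1.0
```

>>> carry_out --xyz '[[0,0,0],[0,0,0],[0,0,0],[0,0,0],[0,0,0]]' --rot '[[0,0,0],[0,0,0],[0,0,0],[0,0,0],[0,0,0]]' --grip '[1,1,1,1,1]' --newtons 30

```text
time_s: 26.45
ee_pos: [0.6369, 0.0276, 0.0147]
tcp_rot: [[-0.999, -0.04, 0.002], [-0.04, 0.999, 0.0], [-0.002, 0.0, -1.0]]
force: [0.2, -0.0, 5.9]
finger_gap: 0.548
```

>>> carry_out --xyz '[[0,0,-1],[0,0,-3],[0,0,-4],[0,0,-4],[0,0,-1]]' --rot '[[0,0,0],[0,0,0],[0,0,0],[0,0,0],[0,0,0]]' --grip '[1,1,1,1,1]'

```text
time_s: 27.08
ee_pos: [0.6375, 0.0274, 0.1471]
tcp_rot: [[-0.999, -0.04, 0.005], [-0.04, 0.999, 0.001], [-0.005, 0.0, -1.0]]
force: [0.7, -0.4, -1.2]
finger_gap: 0.555
```

Run:
```python
from h import *
plan([(.56,.08,.14,85,3),(.505,.19,.14,85,3)],pos=(.6368,.0275,.1447))
```

```text
t 27.07 tcp [0.6368 0.0275 0.1447] F [ 0.7 -0.4 -1.2] gap 0.555
1 [2.49, 1.85, 0.15] [0.0, 0.002, 0.042]
1 [2.56, 1.74, 0.15] [0.0, 0.002, 0.042]
1 [2.63, 1.64, 0.16] [0.0, 0.002, 0.042]
1 [2.14, 3.5, 0.0] [0.0, -0.0, 0.0]
1 [2.14, 3.5, 0.0] [0.0, -0.0, 0.0]
2 [2.14, 3.5, 0.0] [0.0, -0.0, 0.0]
end [0.5051 0.1901 0.1401] yaw 85.1 tilt z [-1.3e-03  7.0e-04 -1.0e+00]
```

>>> carry_out --xyz '[[2.5,1.85,0.15],[2.56,1.75,0.15],[2.63,1.65,0.15],[2.5,2.8,0],[2.5,2.8,0]]' --rot '[[0,0,0.042],[0,0,0.042],[0,0,0.042],[0,0,0],[0,0,0]]' --grip '[1,1,1,1,1]'

```text
time_s: 27.7
ee_pos: [0.5127, 0.1409, 0.1383]
tcp_rot: [[-0.996, 0.086, -0.002], [0.086, 0.996, -0.001], [0.002, -0.001, -1.0]]
force: [-0.3, 0.7, -0.3]
finger_gap: 0.553
```

>>> carry_out --xyz '[[0,2.8,0],[0,0,0],[0,0,0],[0,0,0],[0,0,0]]' --rot '[[0,0,0],[0,0,0],[0,0,0],[0,0,0],[0,0,0]]' --grip '[1,1,1,1,1]'

```text
time_s: 28.32
ee_pos: [0.5168, 0.1673, 0.1391]
tcp_rot: [[-0.996, 0.087, -0.0], [0.087, 0.996, -0.0], [0.0, -0.0, -1.0]]
force: [-0.1, 0.6, -0.5]
finger_gap: 0.555
```

Run:
```python
from h import *
p=snap('wrist','w3.png');C=cloud(p);g=p['pixels'].max(2).astype(int);X,Y,Z=[C[...,i] for i in range(3)]
np.savez('w3.npz',C=C,**{k:np.array(p[k]) for k in('pixels','range_z','intrinsics','D','T')})
plan([])
m=((g>120)&(abs(X-.515)<.07)&(abs(Y-.279)<.06)&(Z>.06)&(Z<.09)).astype(np.uint8)
k,l,st,_=cv2.connectedComponentsWithStats(m)
for i in range(1,k):
    if st[i,4]>300:
        c=max(cv2.findContours((l==i).astype(np.uint8),0,1)[0],key=len)[:,0]
        P=np.array([world(p,u,v,.074)[:2] for u,v in c])*1000
        print('rim',st[i],cv2.minAreaRect(P.astype(np.float32)))
e=bot.observe()['ee_pos']
m=(abs(X-e[0])<.06)&(abs(Y-e[1])<.04)&(Z>.13)&(Z<.165)
print(m.sum(),np.nanmedian(Z[m]))
```

```text
t 28.38 tcp [0.5168 0.1675 0.1391] F [ 0.5  0.9 -0.4] gap 0.554
end [0.5168 0.1675 0.1391] yaw 85.0 tilt z [-1.e-04 -2.e-04 -1.e+00]
rim [  443   158   132   154 16999] ((512.778564453125, 277.4007873535156), (66.4763412475586, 94.11807250976562), 85.01261901855469)
25132 0.1548918798119538
```

View pics/w3.png

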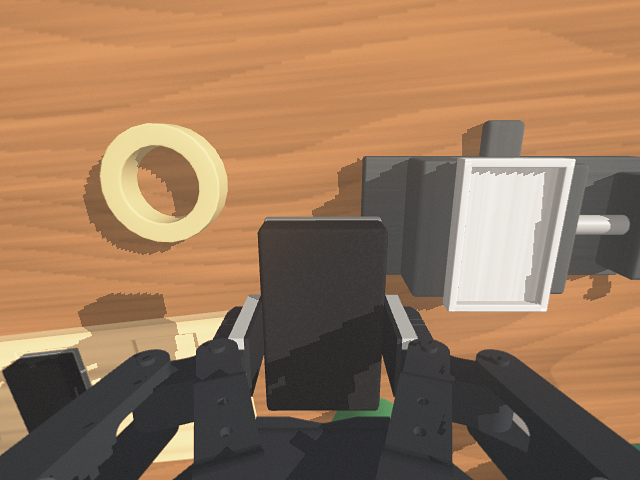

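Run:
```python
from h import *
p=dict(np.load('w3.npz')); p['range_z']=cv2.medianBlur(p['range_z'],5); C=cloud(p);X,Y,Z=[C[...,i] for i in range(3)]
g=p['pixels'].max(2).astype(int)
def fit(name,m,z):
    k,l,st,_=cv2.connectedComponentsWithStats(m.astype(np.uint8)); i=1+np.argmax(st[1:,4])
    c=max(cv2.findContours((l==i).astype(np.uint8),0,1)[0],key=len)[:,0]
    P=np.array([world(p,u,v,z)[:2] for u,v in c])*1000
    r=cv2.minAreaRect(P.astype(np.float32)); print(name,st[i],np.round(r[0],1),np.round(r[1],1),round(r[2],2))
    # robust sides in the float-yaw frame
    for a in (-5,-4):
        c_,s_=np.cos(np.radians(a)),np.sin(np.radians(a)); Q=P@np.array([[c_,-s_],[s_,c_]])
        lo,hi=np.percentile(Q,3,0),np.percentile(Q,97,0); mid=(lo+hi)/2
        print('  a',a,'size',np.round(hi-lo,1),'mid',np.round(np.array([[c_,-s_],[s_,c_]])@mid,1))
b=(abs(X-.517)<.06)&(abs(Y-.167)<.035)
fit('padtop',b&(Z>.149)&(Z<.162)&(g<90)&(np.arange(480)[:,None]<412),.154)
f=(abs(X-.515)<.07)&(abs(Y-.279)<.06)&(g>110)
fit('rim',f&(Z>.0705)&(Z<.085),.074)
for zz in(.066,.07,.0725): print(zz,(f&(Z>zz)).sum())
print(np.nanmedian(Z[f]),np.nanpercentile(Z[f],[10,90]))
# brightness profile across and along the float mid lines
row=p['pixels'][250,435:590].max(1); print(row.tolist())
```

```text
padtop [  254   225   137   186 22901] [515.8 168.2] [52.9 80.8] 85.0
  a -5 size [80.8 50.1] mid [515.8 168.3]
  a -4 size [81.3 50.2] mid [515.8 168.3]
rim [ 446  158  129  154 5304] [512.8 278. ] [63.7 94.1] 85.02
  a -5 size [94.1 63.4] mid [512.8 278.1]
  a -4 size [94.8 64.2] mid [512.8 278.1]
0.066 16967
0.07 5589
0.0725 4690
0.06911841738460783 [0.00117453 0.0748785 ]
[85, 83, 83, 85, 87, 88, 87, 87, 85, 88, 84, 87, 85, 141, 142, 140, 140, 142, 139, 149, 195, 236, 234, 236, 238, 239, 240, 240, 235, 236, 238, 236, 235, 235, 236, 235, 234, 237, 235, 235, 234, 236, 238, 235, 235, 236, 238, 239, 240, 239, 238, 237, 237, 237, 236, 235, 234, 234, 234, 235, 234, 236, 237, 237, 237, 238, 237, 236, 235, 235, 234, 233, 234, 234, 235, 234, 235, 235, 236, 237, 237, 238, 238, 237, 235, 236, 237, 237, 238, 237, 235, 235, 233, 235, 235, 235, 235, 240, 183, 169, 171, 166, 165, 164, 162, 166, 166, 170, 164, 142, 141, 142, 138, 137, 139, 155, 219, 233, 235, 236, 238, 240, 238, 148, 107, 114, 114, 112, 112, 112, 115, 116, 117, 116, 114, 116, 124, 96, 82, 85, 82, 86, 83, 82, 84, 84, 85, 81, 84, 82, 84, 83, 82, 83, 82]
```

Run:
```python
from h import *
p=dict(np.load('w3.npz'))
g=p['pixels'].max(2).astype(int); m=np.zeros((480,640),np.uint8); m[150:320,440:590]=(g[150:320,440:590]>185)
k,l,st,_=cv2.connectedComponentsWithStats(m); i=1+np.argmax(st[1:,4]); print(st[i])
c=max(cv2.findContours((l==i).astype(np.uint8),0,1)[0],key=len)[:,0]
P=np.array([world(p,u,v,.074)[:2] for u,v in c])*1000
print(cv2.minAreaRect(P.astype(np.float32)))
# dark pad top: colour edges on row 330 and column 325
print(p['pixels'][300,245:270].max(1).tolist(),p['pixels'][300,375:400].max(1).tolist())
print(p['pixels'][210:245,320].max(1).tolist(),p['pixels'][400:420,320].max(1).tolist())
for u,v in((260,300),(386,300),(322,235),(322,410)): print(np.round(world(p,u,v,.154)*1000,1))
```

```text
[  440   158   150   162 15373]
((516.7284545898438, 290.4082336425781), (95.4564208984375, 99.72640228271484), 85.01343536376953)
[191, 179, 179, 182, 180, 179, 180, 181, 181, 179, 183, 181, 187, 158, 45, 52, 50, 55, 57, 64, 67, 65, 61, 66, 65] [60, 62, 60, 62, 59, 63, 67, 66, 74, 65, 55, 47, 123, 181, 179, 179, 176, 177, 178, 177, 177, 177, 178, 179, 180]
[142, 138, 140, 134, 131, 131, 130, 124, 129, 160, 85, 62, 63, 61, 64, 64, 62, 60, 64, 64, 67, 69, 69, 65, 65, 67, 63, 66, 64, 63, 64, 63, 63, 66, 67] [48, 45, 46, 44, 42, 42, 41, 40, 44, 41, 109, 184, 185, 188, 199, 215, 146, 133, 137, 144]
[503.  145.3 154. ]
[507.3 193.7 154. ]
[479.3 171.4 154. ]
[556.1 164.6 154. ]
```

Run:
```python
from h import *
p=dict(np.load('w3.npz'))
for v in (190,220,250,280):
    r=p['pixels'][v].max(1).astype(int)
    a=next(u for u in range(440,500) if r[u]>190); b=next(u for u in range(585,520,-1) if r[u]>190)
    A,B=world(p,a-.5,v,.074),world(p,b+.5,v,.074); M=(A+B)/2*1000
    print(v,a,b,np.round(np.linalg.norm(A-B)*1000,1),np.round(M,1),'at x=513: y',round(M[1]+(M[0]-513)*np.tan(np.radians(5)),1))
print(p['pixels'][150:172,515].max(1).tolist(),p['pixels'][285:320,500].max(1).tolist())
```

```text
190 462 569 61.7 [483.8 281.9  74. ] at x=513: y 279.4
220 459 585 74.3 [501.9 286.8  74. ] at x=513: y 285.9
250 455 557 61.7 [519.6 278.6  74. ] at x=513: y 279.1
280 452 585 82.3 [539.8 287.3  74. ] at x=513: y 289.6
[118, 120, 118, 119, 120, 120, 109, 143, 225, 246, 242, 239, 239, 238, 236, 237, 230, 162, 170, 170, 170, 165] [233, 234, 234, 234, 234, 233, 234, 234, 234, 234, 235, 234, 235, 233, 234, 236, 212, 209, 209, 218, 246, 239, 237, 236, 235, 242, 193, 196, 193, 190, 187, 189, 192, 192, 192]
```

>>> carry_out --xyz '[[0.31,2.75,0],[0.31,2.75,0],[0.31,2.75,0],[0.31,2.75,0],[0,0,0]]' --rot '[[0,0,0],[0,0,0],[0,0,0],[0,0,0],[0,0,0]]' --grip '[1,1,1,1,1]'

```text
time_s: 29.0
ee_pos: [0.5129, 0.2816, 0.1388]
tcp_rot: [[-0.997, 0.082, -0.001], [0.082, 0.997, 0.001], [0.001, 0.001, -1.0]]
force: [-0.6, -1.3, -0.9]
finger_gap: 0.556
```

>>> carry_out --xyz '[[0,0,2],[0,0,2],[0,0,1],[0,0,0],[0,0,0]]' --rot '[[0,0,0],[0,0,0],[0,0,0],[0,0,0],[0,0,0]]' --grip '[1,1,1,1,1]'

```text
time_s: 29.62
ee_pos: [0.5143, 0.2788, 0.09]
tcp_rot: [[-0.996, 0.086, 0.001], [0.086, 0.996, 0.0], [-0.001, 0.001, -1.0]]
force: [0.4, 0.4, -0.1]
finger_gap: 0.555
```

Run:
```python
from h import *
p=snap('scene'); cv2.imwrite('pics/v9.png',cv2.resize(p['pixels'][170:280,390:540],None,fx=5,fy=5,interpolation=cv2.INTER_CUBIC))
plan([(.514,.2782,.0885,85,2)])
```

```text
t 29.68 tcp [0.5143 0.279  0.0901] F [ 0.2 -0.1 -0.3] gap 0.551
1 [0.01, -0.04, 0.08] [0.0, 0.001, 0.001]
1 [0.01, -0.04, 0.08] [0.0, 0.001, 0.001]
end [0.514  0.2782 0.0885] yaw 85.0 tilt z [-8.e-04  9.e-04 -1.e+00]
```

View pics/v9.png

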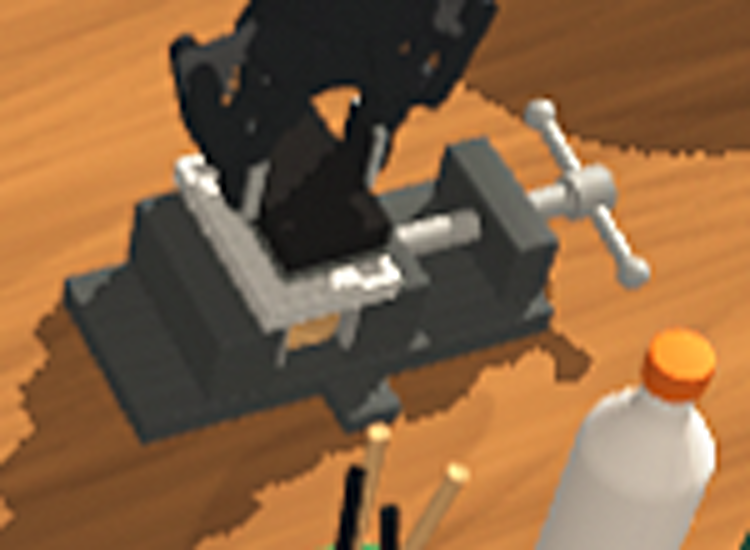

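The picture shows the pad poised over the recess (px about (320,230)), parallel to the rim. I'll lower it in with a force check.

>>> carry_out --xyz '[[0.03,-0.07,0.4],[0,0,0.3],[0,0,0.3],[0,0,0],[0,0,0]]' --rot '[[0,0,0],[0,0,0],[0,0,0],[0,0,0],[0,0,0]]' --grip '[1,1,1,1,1]'

```text
time_s: 30.3
ee_pos: [0.5134, 0.2782, 0.0792]
tcp_rot: [[-0.996, 0.086, -0.0], [0.086, 0.996, -0.0], [0.0, -0.0, -1.0]]
force: [-0.2, 0.5, -0.1]
finger_gap: 0.553
```

>>> carry_out --xyz '[[0,0,0.15],[0,0,0.15],[0,0,0],[0,0,0],[0,0,0]]' --rot '[[0,0,0],[0,0,0],[0,0,0],[0,0,0],[0,0,0]]' --grip '[1,1,1,1,1]'

```text
time_s: 30.92
ee_pos: [0.5134, 0.2782, 0.0762]
tcp_rot: [[-0.996, 0.086, -0.0], [0.086, 0.996, -0.0], [0.0, -0.0, -1.0]]
force: [-0.3, 0.9, -0.6]
finger_gap: 0.551
```

>>> carry_out --xyz '[[0,0,0.06],[0,0,0.06],[0,0,0],[0,0,0],[0,0,0]]' --rot '[[0,0,0],[0,0,0],[0,0,0],[0,0,0],[0,0,0]]' --grip '[1,1,1,1,1]'

```text
time_s: 31.55
ee_pos: [0.5134, 0.2782, 0.0756]
tcp_rot: [[-0.996, 0.086, 0.0], [0.086, 0.996, 0.0], [-0.0, 0.0, -1.0]]
force: [-2.7, -1.3, 4.8]
finger_gap: 0.553
```

Contact came at z 0.0756 and the floor was expected at 0.0757, so the pad is home. I release and retreat.

>>> carry_out --xyz '[[0,0,0],[0,0,0],[0,0,0],[0,0,-0.5],[0,0,-1.5]]' --rot '[[0,0,0],[0,0,0],[0,0,0],[0,0,0],[0,0,0]]' --grip '[0,0,0,0,0]'

```text
time_s: 32.17
ee_pos: [0.5129, 0.2779, 0.095]
tcp_rot: [[-0.996, 0.086, -0.001], [0.086, 0.996, -0.001], [0.001, -0.001, -1.0]]
force: [0.2, -0.7, -0.9]
finger_gap: 0.997
```

>>> carry_out --xyz '[[0,0,-4],[0,0,-5],[0,-4,-3],[0,-5,0],[0,-5,0]]' --rot '[[0,0,0],[0,0,0],[0,0,0],[0,0,0],[0,0,0]]' --grip '[0,0,0,0,0]'

```text
time_s: 32.8
ee_pos: [0.5016, 0.1373, 0.2168]
tcp_rot: [[-0.996, 0.086, 0.002], [0.086, 0.996, 0.001], [-0.002, 0.001, -1.0]]
force: [0.4, -0.8, 0.3]
finger_gap: 1.001
```

>>> carry_out --xyz '[[0,0,0],[0,0,0],[0,0,0],[0,0,0],[0,0,0]]' --rot '[[0,0,0],[0,0,0],[0,0,0],[0,0,0],[0,0,0]]' --grip '[0,0,0,0,0]'

```text
time_s: 33.42
ee_pos: [0.5013, 0.1393, 0.2148]
tcp_rot: [[-0.996, 0.085, -0.0], [0.085, 0.996, -0.0], [0.0, -0.0, -1.0]]
force: [0.3, 1.0, -0.3]
finger_gap: 1.004
```

Run:
```python
from h import *
p=snap('wrist','w4.png');C=cloud(p);g=p['pixels'].max(2)
X,Y,Z=[C[...,i] for i in range(3)]
m=(abs(X-.514)<.05)&(abs(Y-.279)<.035)&(g<90)&(Z>.07)
P=C[m]; A=np.c_[P[:,:2]-[.514,.279],np.ones(len(P))]; print('pad top plane (slopes,height)',m.sum(),np.linalg.lstsq(A,P[:,2],rcond=None)[0])
s=snap('scene'); a=cv2.resize(s['pixels'][170:290,390:540],(400,320),interpolation=cv2.INTER_CUBIC)
b=cv2.resize(p['pixels'],(427,320)); c=cv2.resize(s['pixels'][200:420,130:450],(400,275))
v=np.zeros((595,800,3),np.uint8); v[:320,:400]=a; v[:320,400:]=b[:,:400]; v[320:,:400]=c; 
t=snap('top'); v[320:,400:]=cv2.resize(t['pixels'][110:370,90:500],(400,275)); cv2.imwrite('pics/v10.png',v)
plan([])
```

```text
pad top plane (slopes,height) 7299 [0.01552479 0.10702488 0.09069376]
t 33.58 tcp [0.5014 0.1389 0.2149] F [0.  1.2 0.4] gap 1.0
end [0.5014 0.1389 0.2149] yaw 85.1 tilt z [-2.e-04 -2.e-04 -1.e+00]
```

View pics/v10.png

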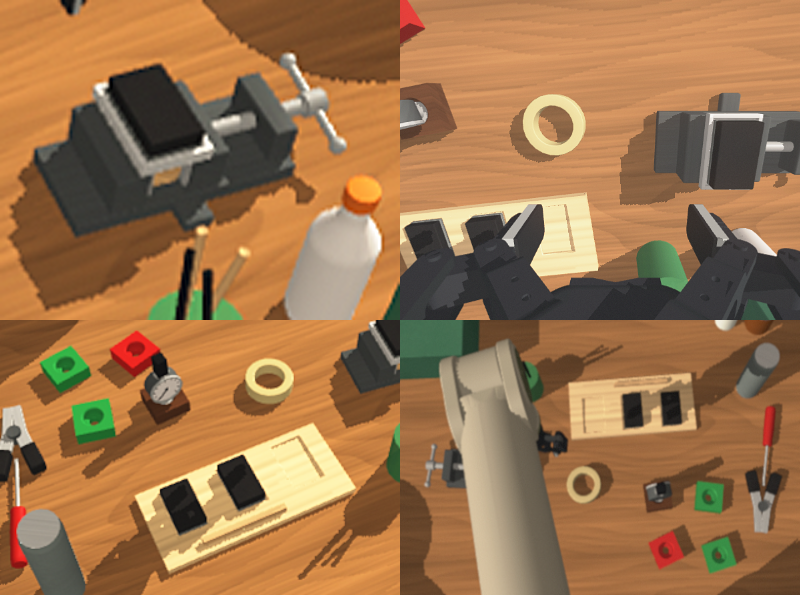

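The views show the pad in the float inside the rim, the gauge upright in its holder, two pads still in the board and everything else in place. The plane fit's slope in y needs one check without the side faces.

Run:
```python
from h import *
for n in('wrist','scene'):
    p=snap(n);C=cloud(p);g=p['pixels'].max(2);X,Y,Z=[C[...,i] for i in range(3)]
    m=(abs(X-.514)<.033)&(abs(Y-.279)<.017)&(g<90)&(Z>.08)
    P=C[m];A=np.c_[P[:,:2]-[.514,.279],np.ones(len(P))];print(n,m.sum(),np.linalg.lstsq(A,P[:,2],rcond=None)[0])
```

```text
wrist 3774 [0.00055328 0.00128748 0.09164852]
scene 368 [ 0.00038733 -0.01097708  0.08896207]
```

Away from its edges the pad lies flat, with its top at 0.089–0.092 m where 0.0906 is expected for fully home.

```bash
python3 -c "
from workcell import bot
print(bot.job_done(), bot.observe()['time_s'])"
```

```text
the job is handed in; nothing more can be done
the job is handed in; nothing more can be done
```

The job is handed in. I tested the three pads from left to right, put the gauge back in its holder, and fitted the softest one (the left) in the float. The clock stood at about 33.7 s of the allowed 56 s at my last check.

| Pad | Needle reading | Total press |
|---|---|---|
| Left | about 1.2 rad (softest) | about 9 N |
| Middle | about 3.5 rad | about 7.6 N |
| Right | about 2.4 rad | about 7 N |

- **Gauge:** it stands upright in the dark holder with its needle back at 0.
- **Fitted pad:** it met the recess floor at TCP height 75.6 mm, against 75.7 mm expected. In the final check its top was flat and 89–92 mm above the bench, against 90.6 mm expected.
- **Other things:** the last pictures show the other two pads still in their recesses and nothing else visibly moved. The arm hid part of the top view.
- **Disagreements:** my first plane fit on the fitted pad showed a tilt, because it took in the pad's side faces; the refit away from the edges was flat. The cameras differed by about 2 mm on the float's position, but the pad went in without touching the rim.

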